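# Free the dryer-ball dish and hold it at the basket

## Robot

A 7-joint arm with a two-finger parallel gripper is mounted at the origin on the work surface. World frame = base frame: x ahead of the robot, y to its left, z up, the work surface at z = 0. Lengths are in m, angles in degrees, forces in N, time in s.
With the tool pointing down it reaches from about 0.35 to 0.775 m from the base axis. Payload 3.1 kg.
Tool frame: the origin (TCP) lies on the centre line of the jaws, within the pads' length; the fingertips stand 17 mm ahead of it and the grasp point (between the pads) lies 2 mm behind it (robot.tip_reach is the distance from the TCP to the fingertips, in m); z points along the fingers, y is the line along which they close (so a half turn about z gives the same grasp; the last joint's range is limited). The gripper opens to 85 mm and grips with 20 to 120 N. Pads are 22 mm wide; open, the fingers measure 114 mm over their backs; the gripper's body (76 mm by 85 mm) begins 54 mm behind the grasp point. The pads swing forward as they close: fully open they stand 13 mm farther back than shut.
Start: joints at [67.512, 17.813, 0.802, 86.603, -0.252, 75.585, -1.558], TCP at [0.189, -0.517, 0.248] pointing down, gripper open.
Joint ranges: [-154.91, 154.91], [-16.99, 109.72], [-72.82, 74.43], [7.12, 147.25], [-82.49, 262.49], [11.32, 116.49], [-174.64, 174.64]. Speed limits (degrees/s): [159.86, 159.86, 180, 180, 180, 180, 180].

## Interface

Orientations are given as [roll, pitch, yaw] about the fixed x, y, z axes, in that order (R = Rz(yaw) Ry(pitch) Rx(roll)).
In Python, from station import robot, fingers, vision, workorder, recognise gives the robot as it stands. Calls block until the motion is done:
- robot.move_to(position, orientation): joint-space move of the TCP to a pose.
- robot.line_to(position, orientation=None, velocity=0.15, f_stop=None): straight line of the TCP; orientation=None keeps the orientation; velocity is the mean speed in m/s. With f_stop (N) it stops when the force on the tool has changed by that much, and returns True; else False.
- robot.move_j(angles): joint-space move.
- fingers.gripper_to(opening, force=None): opening from 0.0 (shut) to 1.0 (fully open); force is the grip in N (None keeps the last); returns when the fingers have stopped.
- robot.pause(seconds).
- robot.inverse_kinematics(position, orientation): joint angles nearest the present ones, or None.
- vision.grab_frame(name): name is "scene" or "top"; returns the picture (400x640x3 uint8, red, green, blue); there is no depth.
- vision.calibration(name): a dict with "mtx" (3x3 intrinsics, pixels), "extrinsics" (4x4, takes a point from world to camera coordinates). Camera axes: x right, y up, looking along -z (the intrinsics and any distortion apply to the point x, -y, -z); pixel columns grow to the right and rows downward; lengths in m; the calibration is good to about 2 mm. A picture is of the moment at which its call begins. calibration takes no time and is no camera call.
A pose or a line that the arm cannot do raises robot.PlanningError and nothing moves.
- workorder.close_job(): hands the job in; it is judged then, once.
Trained networks look in the newest picture that a camera, given by its name, has taken for a name from the list of things; names that differ only in an ending like _2 or _b are one class to them, and where a whole thing is asked for, a point or a joint stands for the part that bears it (a point fixed in the world has none). Each returns a list of dicts, best first, with "p" (0 to 1); they miss things now and then, are a little off and sometimes report something else, mostly with a low value. They report only what shows in the picture. A call takes as long as a camera call. They do not tell look-alikes from the thing itself.
- recognise(label, camera): "rect" ([centre column, centre row, width, height] in pixels, round what is visible of it).
Readings, each from a call of its own:
- robot.current_time_s(): time.
- robot.current_joint_positions(): joint angles.
- robot.current_dq(): joint speeds.
- robot.current_joint_torque(): joint torques, N m.
- robot.current_tool_pos(): TCP position.
- robot.current_eef_rot(): TCP orientation.
- robot.current_contact_force(): force on the tool from outside, world axes, zero at the start.
- robot.current_torque(): the same for the moment, N m.
- robot.current_finger_gap(): opening from 0.0 (shut) to 1.0 (fully open).
- robot.current_gripper_force(): force on a finger pad.
Only numpy, scipy, OpenCV 4.12 (cv2) and the standard library are available. Lean on these libraries where they do the work, as an engineer would, in place of code of your own. Each camera call takes 0.05 s, during which the arm holds its last target. There are 200 camera calls.

## Task

The hair band has been left over the handle of the dryer-ball dish: hang it over the bar of the drying rail so that it straddles the bar by itself, between the posts. Then lift the dish by its wooden grip, turn it a quarter turn towards the wire basket so that its pouring lip points squarely at the basket and reaches in over the middle of the basket's near long side, and finish still holding it there in the air, level and steady, a few centimetres above the basket, ready to tip; do not set it down. Move the dish smoothly, so that the ball stays in the middle of it all the while, and leave the other things on the counter where they are.

Things in the scene. Friction and masses are not known exactly. Their poses are not given: they have to be found in the camera images.
- dish: round shallow steel dish, 193 mm across, 32 mm high at the rim, 0.35 kg, with a pouring lip on one side and a bow handle across it, loose on the counter. Origin: centre of its underside. x points to the pouring lip, y runs along the bow handle, z up. At the start the lip points roughly away from the robot and the hair band hangs over the handle.
- dish_grip (a point): centre of the dish's wooden grip, the top of its bow handle: a bar 18 mm wide (x), 18 mm high and 72 mm long (y), 147 to 165 mm above the dish's underside. On either side of it 6 mm steel wire slopes down to the rim at y = +-91 mm. Axes as the dish's
- dish_lip (a point): tip of the pouring lip, a spout 40 mm wide: 112 mm along x from the dish's centre and 36 mm above the dish's underside (the spout lies 24 to 43 mm above the underside)
- dish_mid (a point): point on the dish's axis 29 mm above its underside, where the centre of the ball is when the ball lies in the middle. The inside of the dish is a very shallow cone (8 degrees) out to 60 mm from the centre, then a steeper wall
- ball_center (a point): centre of the loose white knobbly plastic dryer ball lying in the dish, 50 mm in diameter, 60 g (orientation has no meaning; it rolls)
- band: stiff black plastic hair band, an upside-down U, 130 mm wide (x), 124 mm high, 24 mm deep (y), 60 g, loose. Origin: middle of the inner face of its crown, the face that rests on a bar; z up, y along the bar it hangs on. Crown 12 mm thick, straight for 32 mm along x; the legs reach 112 mm below the origin, 100 mm apart inside at the tips. At the start it hangs over the dish's grip, y along the grip
- rail: fixed chrome drying rail: a level round bar 14 mm thick along y on two posts 220 mm apart (y = +-110 mm). Origin: on the counter midway between the posts; the bar's axis is 170 mm above it (its top 177 mm). It stands to the left or to the right of the dish.
- rail_mid (a point): middle of the rail's bar, on its axis, 170 mm above the counter; y along the bar
- basket: fixed white wire basket, open at the top, 240 mm long (x) by 140 mm wide (y) and 80 mm high, with two more dryer balls lying in it; it stands on the other side of the dish from the rail, a long side towards the dish. Origin: centre of its underside.
- basket_mouth (a point): centre of the basket's open mouth, level with its rim, 80 mm above the counter; axes as the basket's
- brush: bystander: wooden clothes brush, 150 x 50 x 38 mm, origin at the centre of its underside
- soap: bystander: block of laundry soap, 85 x 55 x 30 mm, origin at the centre of its underside
- scoop: bystander: white measuring scoop, cup 62 mm across and 45 mm high with a flat handle to its -x, origin under the cup
- starch: bystander: aluminium spray can, 60 mm across, 180 mm high, origin at the centre of its underside
- stick: bystander: stain stick standing upright, a white cylinder 32 mm across and 100 mm high, origin at the centre of its underside
Mind the look-alikes: they are no part of the job. What is shaped like the band but pink is not meant.

How it is judged:
By the outcome, as a careful person would: the job done as asked, in the order asked, and still so for the second after the job is handed in, while the arm keeps its last pose, push and grip.
It also fails if it takes over 64 s, if anything falls off the work surface, if the arm or the gripper's body presses on something with over 40 N, if the wrist force passes 120 N, or if a joint passes its speed limit or range.

## Working session

There is one attempt and no reset: what is moved stays moved. The work goes in short steps, each a Python script; the robot and the scene stay as the last script left them, time stands still between calls to the robot, and variables do not carry over. Pictures are saved under pics/ and viewed, at most 10 in all, crops included, and the job is handed in when it is done.

```bash
mkdir -p pics; ls
python3 - <<'E'
from station import robot, fingers, vision, workorder, recognise
import cv2,numpy as np
for n in("scene","top"):
    im=vision.grab_frame(n); cv2.imwrite(f"pics/{n}0.png",im[:,:,::-1])
    c=vision.calibration(n); print(n,{k:np.round(v,4).tolist() if not isinstance(v,str) else v for k,v in c.items()})
    for l in["dish","dish_grip","dish_lip","ball_center","band","rail","rail_mid","basket","basket_mouth","brush","soap","scoop","starch","stick"]:
        print(l,[(np.round(d["rect"],1).tolist(),round(d["p"],2)) for d in recognise(l,n)][:3])
print(robot.current_time_s())
E
```

```text
pics
scene {'mtx': [[431.1328, 0.0, 315.3711], [0.0, 431.1328, 202.644], [0.0, 0.0, 1.0]], 'extrinsics': [[0.5646, 0.8253, -0.0074, -0.2599], [-0.6874, 0.4752, 0.5493, 0.2698], [0.4569, -0.3051, 0.8356, -1.4474], [0.0, 0.0, 0.0, 1.0]]}
dish [([318.0, 241.8, 71.7, 67.2], 0.8)]
dish_grip [([317.9, 241.7, 73.4, 69.0], 0.83)]
dish_lip [([316.6, 238.9, 69.5, 69.5], 0.85), ([437.2, 165.9, 93.2, 75.9], 0.46)]
ball_center [([317.1, 240.9, 14.2, 19.4], 0.5), ([341.2, 290.3, 57.9, 48.2], 0.16)]
band [([316.3, 227.5, 44.4, 53.6], 0.85), ([377.0, 109.7, 14.3, 47.0], 0.8), ([152.2, 229.1, 54.9, 46.1], 0.75)]
rail [([437.9, 164.7, 96.0, 77.3], 0.78)]
rail_mid [([438.8, 166.6, 91.2, 78.8], 0.8)]
basket [([217.1, 292.4, 81.8, 111.9], 0.72)]
basket_mouth [([216.6, 291.9, 80.0, 113.9], 0.63)]
brush [([342.9, 291.8, 59.1, 45.3], 0.61), ([243.6, 218.1, 29.8, 33.3], 0.27)]
soap [([242.6, 218.4, 32.1, 33.7], 0.91)]
scoop [([335.2, 158.7, 30.2, 40.3], 0.57)]
starch [([402.6, 263.1, 35.4, 55.6], 0.6)]
stick [([409.3, 229.6, 14.8, 17.7], 0.59), ([318.9, 240.2, 72.1, 70.6], 0.19)]
top {'mtx': [[440.9246, 0.0,
[... 232 characters left out ...]
.1], 0.86)]
dish_grip [([330.5, 194.8, 49.3, 59.0], 0.57), ([298.9, 135.0, 16.9, 28.2], 0.44)]
dish_lip [([333.0, 194.8, 52.3, 64.9], 0.81)]
ball_center []
band [([206.0, 280.2, 27.6, 33.0], 0.91)]
rail [([208.1, 190.5, 92.9, 24.0], 0.6)]
rail_mid [([209.6, 191.4, 92.2, 25.1], 0.82), ([327.4, 201.4, 8.2, 4.5], 0.4)]
basket [([415.0, 203.0, 58.8, 75.4], 0.81)]
basket_mouth [([413.6, 201.2, 58.5, 76.8], 0.8), ([210.7, 190.9, 85.5, 24.9], 0.73)]
brush [([340.3, 152.6, 43.0, 20.0], 0.85)]
soap [([367.0, 252.2, 17.7, 26.7], 0.68), ([414.9, 202.4, 61.8, 76.9], 0.2)]
scoop [([270.5, 258.9, 15.3, 45.8], 0.77)]
starch [([297.4, 135.3, 22.7, 26.3], 0.63)]
stick [([273.4, 157.8, 14.1, 15.3], 0.65)]
1.5
```

Run:
```python
import cv2
a=cv2.imread("pics/top0.png")[105:305,150:470]; cv2.imwrite("pics/top0c.png",cv2.resize(a,None,fx=2.5,fy=2.5,interpolation=cv2.INTER_CUBIC))
a=cv2.imread("pics/scene0.png")[80:350,140:500]; cv2.imwrite("pics/scene0c.png",cv2.resize(a,None,fx=2.2,fy=2.2,interpolation=cv2.INTER_CUBIC))
```

```text
(no output)
```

View pics/top0c.png

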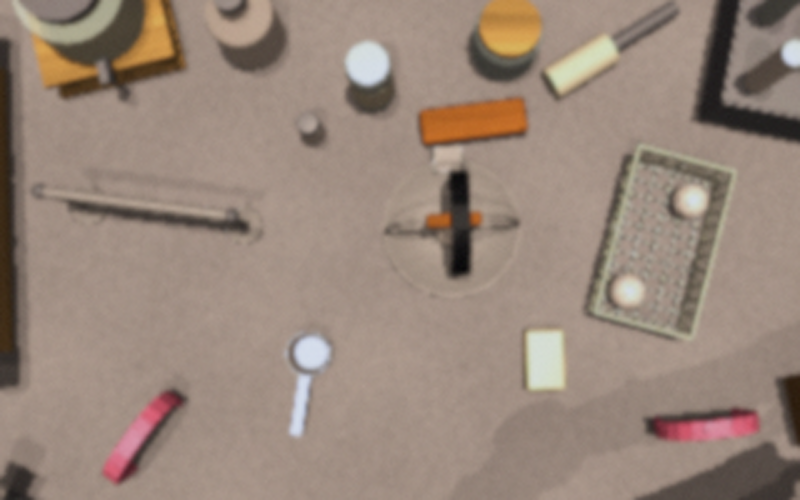

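View pics/scene0c.png

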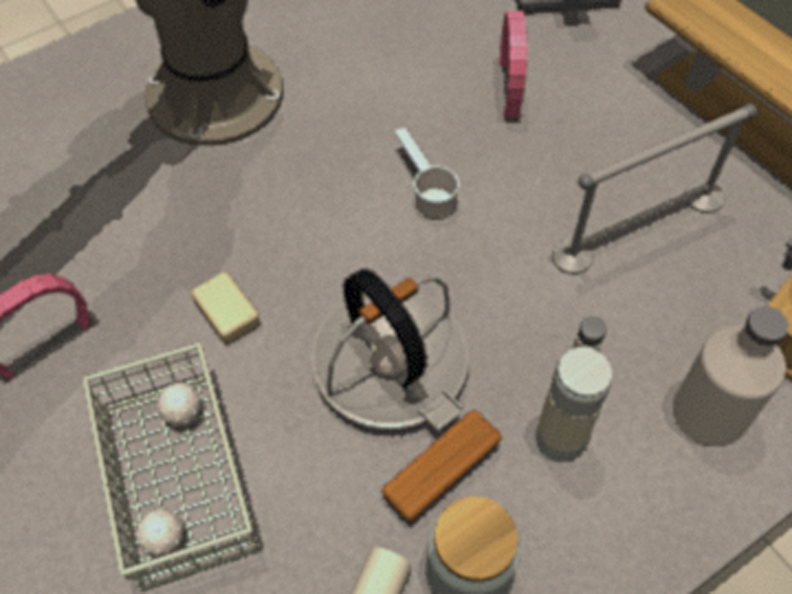

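```bash
cat > h.py <<'E'
import numpy as np, cv2
from station import robot, fingers, vision, workorder, recognise
F=np.diag([1,-1,-1])
def P(n):
    c=vision.calibration(n); return np.array(c["mtx"])@F@np.array(c["extrinsics"])[:3]
def tri(t,s):
    X=cv2.triangulatePoints(P("top"),P("scene"),np.array(t,float).reshape(2,1),np.array(s,float).reshape(2,1)); return (X[:3]/X[3]).ravel()
def proj(n,X):
    q=P(n)@np.r_[X,1]; return q[:2]/q[2]
def onz(n,uv,z):
    p=P(n); A=np.c_[p[:,0],p[:,1],-np.r_[uv,1]]; return np.linalg.solve(A,-(p[:,2]*z+p[:,3]))[:2]
tc=lambda u,v:(u/2.5+150,v/2.5+105)
sc=lambda u,v:(u/2.2+140,v/2.2+80)
E
python3 - <<'E'
from h import *
pr=dict(railL=((38,191),(751,112)),railR=((236,215),(587,181)),gripL=((427,221),(412,287)),gripR=((482,219),(366,313)),
 lip=((448,150),(445,415)),b1=((638,148),(125,572)),b2=((735,170),(250,530)),b3=((690,338),(202,348)),b4=((592,312),(85,379)),
 bandfar=((457,172),(412,378)),)
pr=dict(railL=((38,191),(751,112)),railR=((236,215),(587,181)),gripL=((427,221),(412,287)),gripR=((482,219),(366,313)),
 lip=((448,150),(447,412)),bFarL=((638,148),(250,530)),bFarR=((735,170),(125,572)),bNearR=((690,338),(85,379)),bNearL=((592,312),(202,348)))
for k,(t,s) in pr.items():
    X=tri(tc(*t),sc(*s)); e=np.abs(proj("top",X)-tc(*t)).max(),np.abs(proj("scene",X)-sc(*s)).max(); print(k,X.round(4),np.round(e,1))
for f,z in(((457,172),.1),((458,275),.1),((459,222),.17)): print("band",onz("top",tc(*f),z))
T,S=cv2.imread("pics/top0.png"),cv2.imread("pics/scene0.png")
# segmentation of grip (orange) and band (black)
for n,I,(r0,r1,c0,c1) in(("top",T,(165,222,300,362)),("scene",S,(195,260,285,350))):
    h=cv2.cvtColor(I[r0:r1,c0:c1],cv2.COLOR_BGR2HSV)
    for nm,m in(("grip",(h[...,1]>130)&(h[...,2]>90)),("band",h[...,2]<50)):
        v,u=np.nonzero(m); 
        r=cv2.minAreaRect(np.c_[u+c0,v+r0].astype(np.float32)); print(n,nm,len(u),np.round(cv2.boxPoints(r),1).tolist())
E
```

```text
railL [0.5694 0.4825 0.166 ] [0.4 0.6]
railR [0.5397 0.2319 0.1751] [0.9 1.4]
gripL [ 0.5323 -0.0117  0.1496] [0.1 0.1]
gripR [ 0.5355 -0.0795  0.1608] [0.6 1. ]
lip [ 0.6414 -0.0391  0.0432] [0.4 0.6]
bFarL [ 0.641  -0.2992  0.0662] [0.2 0.4]
bFarR [ 0.6098 -0.4281  0.0772] [0.5 0.8]
bNearR [ 0.3813 -0.3673  0.0731] [0.2 0.3]
bNearL [ 0.4165 -0.2356  0.0639] [0.1 0.1]
band [ 0.60241952 -0.05132196]
band [ 0.46501189 -0.05269298]
band [ 0.52953668 -0.05193869]
top grip 73 [[320.5, 190.6999969482422], [341.6000061035156, 188.39999389648438], [342.20001220703125, 193.89999389648438], [321.1000061035156, 196.1999969482422]]
top band 188 [[329.70001220703125, 174.10000610351562], [336.0, 173.89999389648438], [337.29998779296875, 213.89999389648438], [331.0, 214.10000610351562]]
scene grip 100 [[302.8999938964844, 220.3000030517578], [326.0, 205.8000030517578], [329.3999938964844, 211.10000610351562], [306.29998779296875, 225.6999969482422]]
scene band 605 [[290.20001220703125, 212.1999969482422], [307.29998779296875, 199.10000610351562], [340.8999938964844, 243.0], [323.8999938964844, 256.1000061035156]]
```

```bash
cat >> h.py <<'E'
from scipy.optimize import least_squares
def fit(obs,x0,z=None):
    """obs: (view,pixel,model xyz); pose x,y,yaw(deg)[,dz]"""
    def r(p):
        a=np.radians(p[2]); R=np.array([[np.cos(a),-np.sin(a),0],[np.sin(a),np.cos(a),0],[0,0,1]])
        return np.ravel([proj(n,R@np.array(m)+[p[0],p[1],p[3] if len(p)>3 else 0])-np.array(q) for n,q,m in obs])
    s=least_squares(r,x0,loss="soft_l1",x_scale=[.01,.01,1,.01][:len(x0)]); return s.x.round(4),np.abs(s.fun).reshape(-1,2).round(1).tolist()
E
python3 - <<'E'
from h import *
o=[]
for t,s,m in(((638,148),(250,530),(120,70)),((735,170),(125,572),(120,-70)),((690,338),(85,379),(-120,-70)),((592,312),(202,348),(-120,70))):
    m=(m[0]/1e3,m[1]/1e3,.078); o+=[("top",tc(*t),m),("scene",sc(*s),m)]
print("basket",fit(o,[.52,-.33,-16]),fit(o,[.52,-.33,-16,0])[0])
L=.126
o=[("top",tc(38,191),(0,L,.17)),("top",tc(236,215),(0,-L,.17)),("scene",sc(751,112),(0,L,.17)),("scene",sc(587,181),(0,-L,.17))]
for L in(.11,.12,.126):
  o=[(a,b,(0,np.sign(c[1])*L,.17)) for a,b,c in o]; print("rail",L,fit(o,[.55,.36,-7]),fit(o,[.55,.36,-7,0])[0])
o=[("top",(320.8,193.4),(0,.036,.160)),("top",(341.9,191.2),(0,-.036,.160)),("top",tc(448,148),(.112,0,.038)),("scene",(328,208.5),(0,.036,.16)),("scene",(304.5,223),(0,-.036,.16)),
 ("top",tc(388,231),(0,.091,.03)),("top",tc(518,223),(0,-.091,.03))]
print("dish",fit(o,[.534,-.046,3]),fit(o,[.534,-.046,3,0])[0])
for n,q in(("top",(333.5,194)),):print(onz(n,q,.177))
print(robot.tip_reach, robot.current_eef_rot(), robot.current_tool_pos(), robot.current_finger_gap())
E
```

```text
basket (array([  0.5137,  -0.3316, -15.3538]), [[0.6, 2.7], [1.7, 0.0], [0.4, 0.5], [1.7, 1.0], [0.5, 0.6], [0.6, 1.4], [0.4, 0.1], [0.1, 3.2]]) [ 5.11400e-01 -3.32600e-01 -1.52815e+01 -1.03000e-02]
rail 0.11 (array([ 0.5529,  0.3542, -7.5652]), [[5.3, 0.1], [4.8, 0.2], [5.7, 1.5], [1.8, 1.3]]) [ 5.5310e-01  3.4900e-01 -7.5081e+00  7.3000e-03]
rail 0.12 (array([ 0.5542,  0.3584, -7.4789]), [[0.8, 0.7], [3.0, 0.3], [1.4, 0.1], [0.2, 0.3]]) [ 5.5410e-01  3.5870e-01 -7.4768e+00 -4.0000e-04]
rail 0.126 (array([ 0.5542,  0.3568, -7.2985]), [[0.6, 0.8], [0.6, 0.1], [0.2, 0.7], [2.2, 0.9]]) [ 5.5410e-01  3.5710e-01 -7.2837e+00 -6.0000e-04]
dish (array([ 0.5345, -0.0466,  3.4202]), [[0.2, 0.2], [1.2, 0.7], [0.2, 0.6], [0.2, 0.5], [0.1, 0.5], [0.4, 0.1], [0.3, 0.1]]) [ 5.3440e-01 -4.6600e-02  3.4043e+00 -5.0000e-04]
[ 0.52830391 -0.05141724]
0.017 [ 1.79998009e+02 -2.00253504e-04  2.01038262e+01] [ 0.18905241 -0.5164999   0.24832717] 0.9981510335542518
```

Run:
```python
from h import *
for n,p,y in(("pre",(.533,-.052,.27),2),("grasp",(.533,-.052,.184),2),("up",(.533,-.052,.33),2),("railup",(.554,.357,.33),-7.3),("railup2",(.554,.357,.33),172.7),("dish+",(.5345,-.0466,.24),93.4),("dish-",(.5345,-.0466,.154),-86.6),("fin+",(.553,-.18,.25),-15.3),("fin-",(.553,-.18,.25),164.7)):
    q=robot.inverse_kinematics(p,[180,0,y]); print(n,None if q is None else np.round(q,0))
```

```text
pre [ 25.  18. -28.  86.   8.  79. -91.]
grasp [ 24.  21. -26.  94.  10.  68. -93.]
up [ 25.  17. -29.  79.   8.  87. -91.]
railup [ -11.   38.  -49.   55.   28.   97. -147.]
railup2 [-15.  35. -41.  55.  22.  96.  36.]
dish+ [ 33.  21. -39.  88.  13.  76.  -5.]
dish- [ -42.   33.   65.   99.  -31.   69. -145.]
fin+ [ 26.  22. -14.  81.   5.  78. -93.]
fin- [ 39.  25. -34.  80.  14.  79.  80.]
```

Run:
```python
from h import *
robot.move_to([.533,-.052,.25],[180,0,2])
fingers.gripper_to(.6,40)
robot.line_to([.533,-.052,.200],velocity=.12)
print("stop",robot.line_to([.533,-.052,.182],velocity=.04,f_stop=4))
print(robot.current_tool_pos(),robot.current_contact_force())
for n in("scene","top"):
    im=vision.grab_frame(n); cv2.imwrite(f"pics/{n}1.png",im[:,:,::-1])
a=cv2.imread("pics/scene1.png")[150:270,250:400]; b=cv2.imread("pics/top1.png")[140:260,265:415]
cv2.imwrite("pics/c1.png",cv2.resize(np.hstack([a,b]),None,fx=2.6,fy=2.6,interpolation=cv2.INTER_CUBIC))
print(robot.current_time_s())
```

```text
stop False
[ 0.5329541  -0.05199274  0.18186686] [-0.78930039 -0.56679997  0.99541803]
5.275
```

View pics/c1.png

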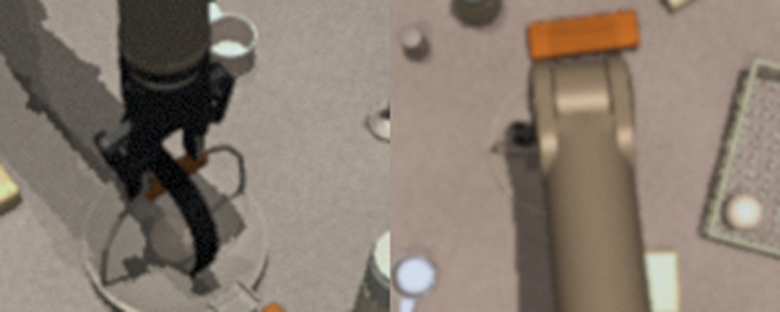

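The scene half shows the open fingers on either side of the band's crown (~(185,165) in the crop), just above the orange grip; the top view is hidden by the arm. I'll close and lift.

Run:
```python
from h import *
fingers.gripper_to(.0,40)
print("gap",robot.current_finger_gap(),robot.current_gripper_force(),robot.current_contact_force())
robot.line_to([.533,-.052,.215],velocity=.06)
robot.line_to([.533,-.052,.33],velocity=.12)
print("gap",robot.current_finger_gap(),robot.current_gripper_force(),robot.current_contact_force())
im=vision.grab_frame("scene"); cv2.imwrite("pics/scene2.png",im[:,:,::-1])
a=im[100:300,240:440,::-1]; cv2.imwrite("pics/c2.png",cv2.resize(a,None,fx=2.8,fy=2.8,interpolation=cv2.INTER_CUBIC))
print(robot.current_time_s())
```

```text
gap 0.2676390593011931 41.231473088264465 [-0.42288345  0.1134973   1.55820086]
gap 0.26665565508518685 40.93014657497406 [-0.32418439  0.20494336 -0.64653436]
7.4917
```

View pics/c2.png

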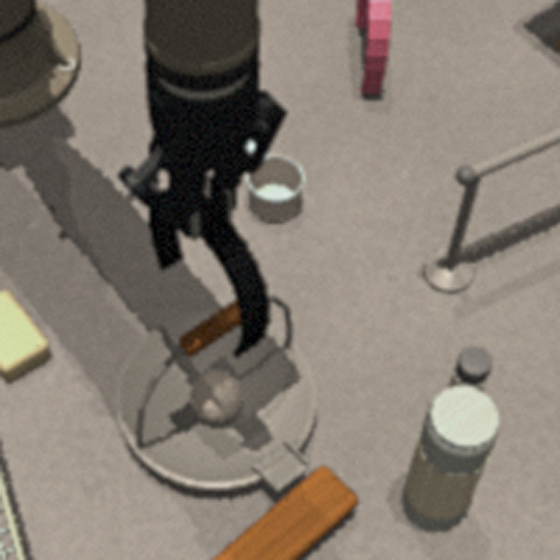

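The band hangs level between the jaws, legs clear of the dish handle, and the ball is in the middle of the dish. On to the rail.

Run:
```python
from h import *
robot.line_to([.533,-.052,.345],velocity=.1)
robot.line_to([.5542,.357,.345],[180,0,-7.3],velocity=.15)
robot.line_to([.5542,.357,.235],velocity=.1)
im=vision.grab_frame("scene"); cv2.imwrite("pics/scene3.png",im[:,:,::-1])
im2=vision.grab_frame("top"); cv2.imwrite("pics/top3.png",im2[:,:,::-1])
a=np.hstack([im[80:230,350:500,::-1],im2[120:270,130:280,::-1]]); cv2.imwrite("pics/c3.png",cv2.resize(a,None,fx=2.6,fy=2.6,interpolation=cv2.INTER_CUBIC))
print(robot.current_time_s(),robot.current_finger_gap(),robot.current_contact_force())
```

```text
12.025 0.26538146652849937 [-0.42917675  0.18370726 -0.143183  ]
```

View pics/c3.png

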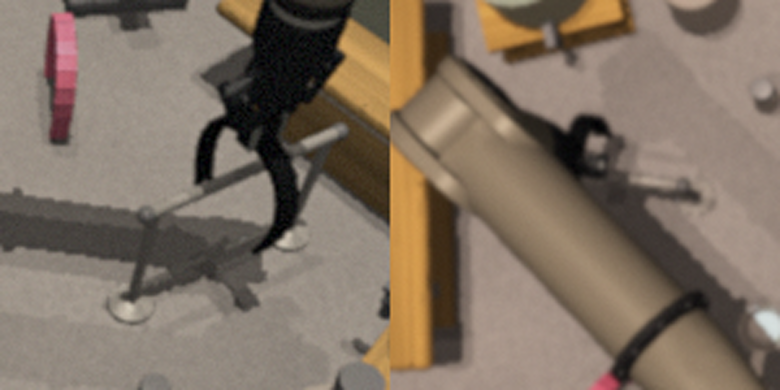

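The legs straddle the bar (crossing near (240,165) in the crop) between the posts. Lower, release, then view both.

Run:
```python
from h import *
robot.line_to([.5542,.357,.203],velocity=.08)
print(robot.line_to([.5542,.357,.193],velocity=.03,f_stop=2.5),robot.current_tool_pos(),robot.current_contact_force())
fingers.gripper_to(.45)
robot.line_to([.5542,.357,.26],velocity=.08)
robot.move_to([.45,.2,.35],[180,0,40])
for n in("scene","top"):
    im=vision.grab_frame(n); cv2.imwrite(f"pics/{n}4.png",im[:,:,::-1])
    print(n,[(l,np.round(recognise(l,n)[0]["rect"],1).tolist()) for l in("band","dish","rail","ball_center") if recognise(l,n)])
a=np.hstack([cv2.imread("pics/scene4.png")[100:280,280:500],cv2.imread("pics/top4.png")[100:280,150:370]])
cv2.imwrite("pics/c4.png",cv2.resize(a,None,fx=1.8,fy=1.8,interpolation=cv2.INTER_CUBIC))
print(robot.current_time_s())
```

```text
True [0.55451451 0.35738784 0.19440211] [-0.51797278 -0.55514491  3.60283308]
scene [('band', [374.1, 110.3, 13.5, 48.6]), ('dish', [316.1, 240.4, 74.3, 69.6]), ('rail', [437.5, 165.3, 93.3, 77.1]), ('ball_center', [317.1, 241.2, 19.9, 24.9])]
top [('band', [207.6, 181.9, 13.9, 26.8]), ('dish', [331.1, 193.8, 51.0, 62.3]), ('rail', [206.8, 191.8, 89.8, 25.3]), ('ball_center', [331.7, 201.0, 14.8, 5.0])]
16.075
```

View pics/c4.png

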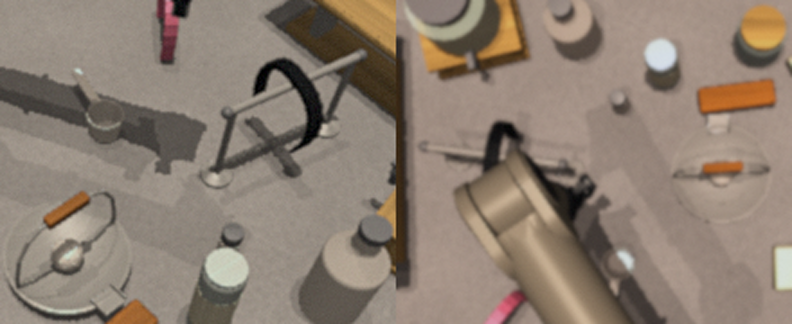

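The band straddles the bar by itself at about mid-rail (scene crop (290,105)). The dish's grip is now clear: measure it again.

Run:
```python
from h import *
T,S=cv2.imread("pics/top4.png"),cv2.imread("pics/scene4.png")
out={}
for n,I,(r0,r1,c0,c1) in(("top",T,(183,205,312,350)),("scene",S,(195,235,295,340))):
    h=cv2.cvtColor(I[r0:r1,c0:c1],cv2.COLOR_BGR2HSV); v,u=np.nonzero((h[...,1]>120)&(h[...,2]>70))
    pts=np.c_[u+c0,v+r0].astype(np.float32); c=pts.mean(0); r=cv2.minAreaRect(pts); b=cv2.boxPoints(r)
    e=np.linalg.svd(pts-c,full_matrices=False)[2][0]; e=e*np.sign(e[0]); t=(pts-c)@e; out[n]=(c+e*(t.min()-.5),c+e*(t.max()+.5)); print(n,len(u),c,out[n])
t,s=out["top"],out["scene"]
L,R=tri(t[0],s[1]),tri(t[1],s[0]); print(L,R,(L+R)/2,np.linalg.norm(L-R))
o=[("top",t[0],(0,.036,.163)),("top",t[1],(0,-.036,.163)),("scene",s[1],(0,.036,.156)),("scene",s[0],(0,-.036,.156)),
("top",((715)/1.8+0,0),None)]
o=o[:4]; print(fit(o,[.534,-.046,3])); 
o+=[("top",tc(448,148),(.112,0,.038)),("top",tc(388,231),(0,.091,.03)),("top",tc(518,223),(0,-.091,.03))]
print(fit(o,[.534,-.046,3]))
```

```text
top 124 [331.26614 192.70161] (array([320.3919 , 193.45302], dtype=float32), array([342.56482, 191.92088], dtype=float32))
scene 174 [316.3506  215.86781] (array([304.8438 , 223.66104], dtype=float32), array([328.1607 , 207.86913], dtype=float32))
[ 0.53175924 -0.0097183   0.15896897] [ 0.53649964 -0.08126325  0.15765238] [ 0.53412944 -0.04549077  0.15831068] 0.07171391437917676
(array([ 0.5333, -0.045 ,  3.8834]), [[0.3, 0.1], [0.1, 0.1], [0.2, 0.3], [0.1, 0.0]])
(array([ 0.5336, -0.0458,  3.3742]), [[0.1, 0.1], [0.3, 0.2], [0.3, 0.6], [0.2, 0.2], [0.4, 0.4], [0.6, 0.2], [0.5, 0.4]])
```

Run:
```python
from h import *
robot.move_to([.5338,-.0455,.24],[180,0,93.6])
robot.line_to([.5338,-.0455,.154],velocity=.08,f_stop=5)
for g in(.36,.30,.26,.23): fingers.gripper_to(g,20)
print("f",robot.current_finger_gap(),robot.current_gripper_force(),robot.current_contact_force())
fingers.gripper_to(.15,20); fingers.gripper_to(.0,70)
print("gap",robot.current_finger_gap(),robot.current_gripper_force(),robot.current_tool_pos(),robot.current_contact_force(),robot.current_time_s())
robot.line_to([.5338,-.0455,.174],velocity=.03)
robot.pause(.3)
print("gap",robot.current_finger_gap(),robot.current_tool_pos(),robot.current_contact_force(),robot.current_torque())
for n in("scene","top"):
    im=vision.grab_frame(n); cv2.imwrite(f"pics/{n}5.png",im[:,:,::-1])
    print(n,[(l,np.round(recognise(l,n)[0]["rect"],1).tolist()) for l in("dish","ball_center") if recognise(l,n)])
a=cv2.imread("pics/scene5.png")[170:300,240:400]; cv2.imwrite("pics/c5.png",cv2.resize(a,None,fx=4,fy=4,interpolation=cv2.INTER_CUBIC))
print(robot.current_time_s())
```

```text
f 0.23087412827519854 0.5839810520410538 [ 1.4780163  -0.21129205 -0.13684369]
gap 0.19694626095822707 68.9707624912262 [ 0.53434918 -0.04543616  0.15430907] [ 2.88052417 -0.55998547  0.22728495] 19.875
gap 0.19795739771303447 [ 0.53367819 -0.04552977  0.17383604] [ 0.99155853  0.12615248 -4.56792886] [0.01679067 0.05367839 0.00099209]
scene [('dish', [318.0, 239.9, 71.3, 62.2]), ('ball_center', [316.9, 238.2, 19.4, 20.7])]
top [('dish', [316.7, 194.9, 26.8, 60.7]), ('ball_center', [339.2, 154.1, 42.4, 18.6])]
21.4917
```

View pics/c5.png

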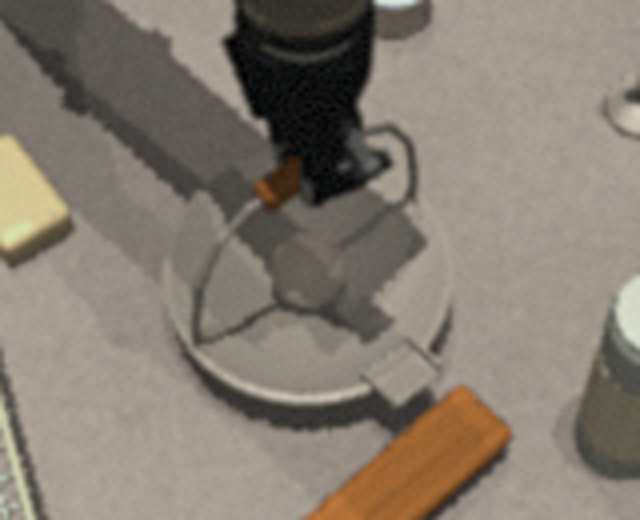

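The dish hangs level, 20 mm off the counter, with the ball in its middle (crop (308,270)). Lift and turn.

Run:
```python
from h import *
robot.line_to([.5338,-.0455,.262],velocity=.04)
robot.line_to([.5552,-.1802,.262],[180,0,-15.35],velocity=.027)
robot.pause(.5)
print("gap",robot.current_finger_gap(),robot.current_tool_pos(),robot.current_eef_rot(),robot.current_contact_force(),robot.current_torque())
for n in("scene","top"):
    im=vision.grab_frame(n); cv2.imwrite(f"pics/{n}6.png",im[:,:,::-1])
a=np.hstack([cv2.imread("pics/scene6.png")[180:350,160:340],cv2.imread("pics/top6.png")[130:300,290:470]]); 
cv2.imwrite("pics/c6.png",cv2.resize(a,None,fx=2.2,fy=2.2,interpolation=cv2.INTER_CUBIC))
c,y=np.array([.5552,-.1802]),np.radians(-105.35); 
for f,z in((.112,.144),(0,.137)):
  X=np.r_[c+f*np.array([np.cos(y),np.sin(y)]),z]; print(X,(proj("scene",X)-[160,180])*2.2,(proj("top",X)-[290,130])*2.2+[396,0])
for X in((.5322,-.2641,.08),): print((proj("scene",X)-[160,180])*2.2,(proj("top",X)-[290,130])*2.2+[396,0])
print(robot.current_time_s())
```

```text
gap 0.19826137713314793 [ 0.55518086 -0.18022004  0.26197138] [-1.79998942e+02  4.27523746e-03 -1.53532638e+01] [-0.07062724 -0.70457822 -4.3927465 ] [-0.02097613 -0.0236099  -0.03188995]
[ 0.52555196 -0.2882046   0.144     ] [150.00773707 191.52785248] [652.27619376 144.9357762 ]
[ 0.5552 -0.1802  0.137 ] [252.82658848 162.94278814] [578.14524963 125.1308236 ]
[182.14441927 209.15221788] [628.44226547 143.94663618]
29.6417
```

View pics/c6.png

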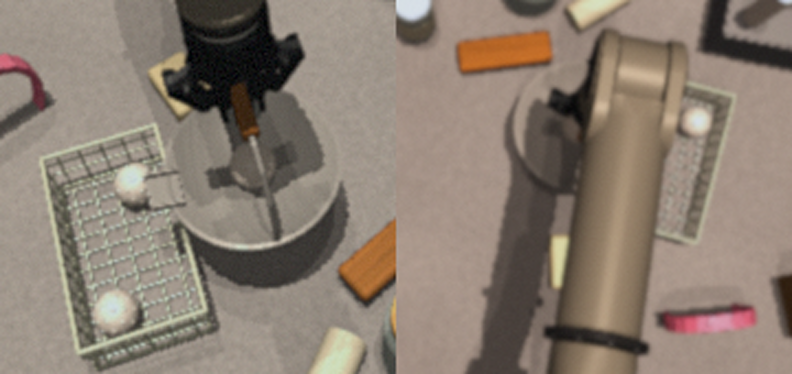

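Run:
```python
from h import *
def draw(I,n,r,k,pose,col,zz):
    a=np.radians(pose[2]);R=np.array([[np.cos(a),-np.sin(a)],[np.sin(a),np.cos(a)]])
    q=np.array([proj(n,np.r_[R@np.array(m)+pose[:2],zz]) for m in((.12,.07),(.12,-.07),(-.12,-.07),(-.12,.07))])
    cv2.polylines(I,[(((q-[r[0],r[1]]+.5)*k-.5)*16).round().astype(np.int32)],True,col,1,cv2.LINE_AA,4)
out=[]
for n,r in(("scene",(170,225,270,350)),("top",(370,150,470,275))):
    I=cv2.imread(f"pics/{n}0.png")[r[1]:r[3],r[0]:r[2]]; I=cv2.resize(I,None,fx=4,fy=4,interpolation=cv2.INTER_CUBIC)
    draw(I,n,r,4,(.5137,-.3316,-15.35),(0,0,255),.08); draw(I,n,r,4,(.5114,-.3326,-15.28),(255,0,0),.068); out.append(I)
cv2.imwrite("pics/c7.png",np.hstack(out))
```

```text
(no output)
```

View pics/c7.png

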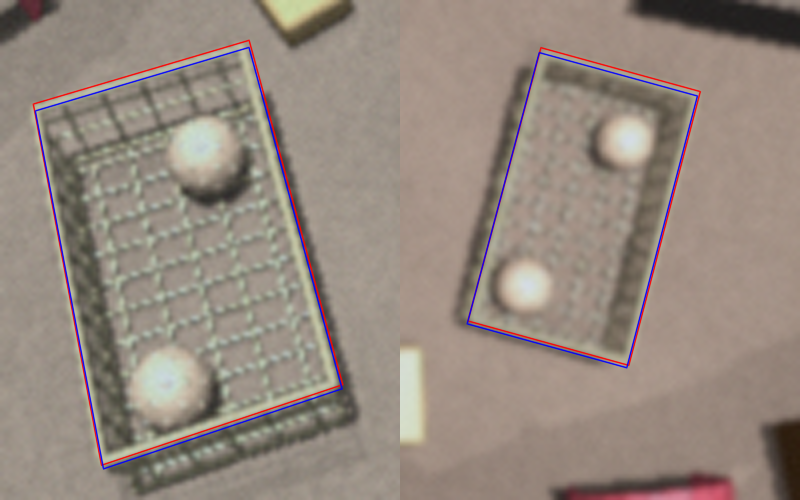

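The projected rim outline matches the basket in both views to within 1–2 px. The dish is placed as intended, so I'm handing in.

Run:
```python
from h import *
print(np.abs(robot.current_dq()).max(),robot.current_time_s(),workorder.close_job())
```

```text
the job is handed in; nothing more can be done
0.0790906409899844 29.6417 None
```

The job is handed in at 29.6 s: the black band straddles the rail's bar near its middle, and the arm holds the dish level and steady about 3 cm above the basket's rim, ball in the middle, with the lip pointing squarely in about 25 mm past the middle of the near long side.

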